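Set the filter wheel of a microscope lamp by fingertip

TASK

Lift the dust cover off the microscope lamp's filter unit and set it down upright in the middle of the rubber mat. Then, with a light fingertip pressure on the bare rubber tyre, roll the filter wheel until the round disc mark (not bars, not small dots) stands centred in the little window, and leave it there. The wheel rides on a soft spring: never press it hard, and leave everything else on the bench where it is.

Things in the scene. Friction and masses are not known exactly. Their poses are not given: they have to be found in the camera images.
- cover_handle (a point): Centre of the black bar handle (50 mm along x, 12 thick in y, 32 high; pinch it across y) on a loose grey dust cover: open-bottomed box 88 (x) x 98 (y) x 43 mm high, 0.13-0.25 kg, over the unit's wheel. Point: 60 mm above the cover's lower edge, 17 above its roof, 15 below the handle's top. Wheel and mask reach up to 36 mm into it: lift straight up 50 mm before going aside.
- mat_top (a point): Centre of the upper face of a black rubber mat, 150 x 150 mm, 4 mm thick, fixed on the bench at one side of the unit. The cover goes here.
- unit: White filter unit, a fixed box 150 x 150 x 90 mm high on the bench; origin under its centre. x is the way the wheel's crown runs, y the wheel's level axis, z up. A wheel of 34 mm radius stands out of its top: the -y half is a ribbed rubber tyre, bare on top once the cover is off; the +y half is black, bears white marks and lies under a mask with a window.
- unit_tread (a point): Point on the unit's flat top straight below the crown of the tyre, midway along its 36 mm width (y); unit's axes. The crown is 10 to 30 mm above: the height differs every time and is not given, so feel for it. The wheel gives downward: 1.7 N starts it, then 3 N per mm, hard stop after 4 mm. It takes 2.6 N along the rim to turn; 6 to 12 N down drives it. It stays where left.
- unit_window (a point): Point on the unit's top straight below the window's centre, 42 mm along +y from unit_tread. Window: 30 (x) x 20 (y) mm hole in a thin aluminium mask 48 x 36 mm, top 6 mm above the crown, near edge 28 mm in y from the tyre's middle. Five white marks round the wheel, 72 degrees apart: a round disc 18 mm across (the wanted one), one bar, two bars, three bars, two small dots.
- wheel (a joint): Angle of the filter wheel, rad. The disc mark is centred in the window at 0 and likewise at 6.283 (one full turn). As the value grows the crown of the wheel runs towards the unit's +x, 34 mm per rad. Stops at -1.5 and 7.8 only. Starts anywhere from 1.0 to 5.3.
- gear: Steel gear with hub, 40 mm across, 24 mm high, loose in the steel tray; leave alone. Origin under its centre.
- bush: Brass bush, 30 mm across, 22 mm high, loose in the steel tray (150 x 120 x 25 mm) on the other side of the unit from the mat; leave alone. Origin under its centre.
- eyepiece: Black eyepiece standing on the bench, 34 mm across, 60 mm high; leave alone. Origin under its centre.
- jar: Glass jar, 48 mm across, 60 mm high; leave alone. Origin under its centre.
- lenscap: Black round lens cap, 50 mm across, 12 mm high; leave alone. Origin under its centre.
- ringnut: Aluminium stepped ring, 40 mm across, 18 mm high; leave alone. Origin under its centre.
- screwdriver: Screwdriver lying on the bench, 160 mm long; leave alone. Origin under its middle.
There are look-alikes about, which are no part of the job. Of the things like the part that bears mat_top, leave any that is turquoise; of the rest the smaller one is meant.

How it is judged:
On the way, in this order (a step that is already met when the one before it is completed fails the run):
1. the cover stands upright on the mat (horizontal distance between cover_handle and mat_top below 0.03 m and angle between cover_handle's own z axis and vertical below 0.08 rad and z of cover_handle in the frame of mat_top below 0.064 m), for 0.2 s.
2. the disc mark is centred in the window ((value of joint wheel between -0.12 and 0.12 rad or value of joint wheel between 6.163 and 6.403 rad)), for 0.2 s.
At the end, for the whole second after the job is handed in: The cover stands upright on the mat, its centre within 30 mm of the mat's centre; the wheel is at rest with the disc mark centred in the window, within 0.12 rad (4 mm at the rim) (all of step 1 and (value of joint wheel between -0.12 and 0.12 rad or value of joint wheel between 6.163 and 6.403 rad) and velocity of joint wheel between -0.05 and 0.05 rad/s); the robot touches nothing.
It fails at once if the wheel is pressed with more than 20 N (contact force between anything else and wheel above 20 N).
It fails at once if another thing on the bench is shifted by more than 20 mm (distance of any of gear, bush, eyepiece, jar, lenscap, ringnut, screwdriver from where it was at the start of the episode above 0.02 m).
It also fails if it takes over 67 s, if anything falls off the work surface, if the arm or the gripper's body presses on something with over 40 N, if the wrist force passes 120 N, or if a joint passes its speed limit or range.

ROBOT

A 6-joint arm with a two-finger parallel gripper is mounted at the origin on the work surface. World frame = base frame: x ahead of the robot, y to its left, z up, the work surface at z = 0. Lengths are in m, angles in rad, forces in N, time in s.
With the tool pointing down it reaches from about 0.325 to 0.775 m from the base axis. Payload 9.3 kg.
Tool frame: the origin (TCP) lies at the very end of the fingers, on their centre line; the grasp point (between the pads) lies 19 mm behind it; z points along the fingers, y is the direction in which the jaws open and shut (so a half turn about z gives the same grasp; the last joint's range is limited). The gripper opens to 85 mm and grips with 20 to 120 N. Pads are 22 mm wide; open, the fingers measure 114 mm over their backs; the gripper's body (76 mm by 85 mm) begins 54 mm behind the grasp point. The pads swing forward as they close: fully open they stand 13 mm farther back than shut.
Start: joints at [-1.277, 0.259, 0.021, 1.334, 0, 1.418], TCP at [0.238, -0.496, 0.231] pointing down, gripper open.
Joint ranges: [-3.04, 3.04], [-0.91, 1.82], [-1.04, 1.36], [-1.92, 1.95], [-1.52, 1.45], [-3.14, 3.14]. Speed limits (rad/s): [2.22, 2.22, 2.79, 3.14, 3.14, 3.14].

INTERFACE

Orientations are given as a unit quaternion [x, y, z, w].
In Python, from bench import * gives the robot as it stands.
- The arm moves only by the shell command python3 -m crank 'ROWS'. ROWS is a JSON object of lists of equal length, an entry for each row: "fingers": the closure, from -1 (fully open) to 1 (shut); "dp": the shift along the tool's x, y, z in m, a list of three; "dr": the turn, a rotation vector about the tool's x, y, z in degrees, a list of three. A call has 1 to 20 rows; each row shifts and turns the pose as measured when the row begins, along the tool's axes as they then stand; what a row does not reach is not made up. A row lasts 1/10 s, in which the tool goes at most 50 mm and 8.59 degrees, less where a joint would pass 70% of its speed; a pose out of reach is approached as far as the arm can. A call with a gripper value outside its range is refused whole. The fingers move at their own pace and stop on an object; the grip force is fixed at half the most. Time passes only in rows, so rows that do not move let the fingers close. It gives the time, the measured TCP pose, the force and the opening at its end, in the units of the state.
- observe(): the state, without advancing time (a new reading comes with each control period).
- capture(name): name is "side" or "top"; returns a dict with "img" (384x512x3 uint8, red, green, blue), "depth" (384x512 float32, m along the optical axis (not along the pixel's ray), 0 where there is no reading), "vertical_fov" (degrees; the focal length in pixels is half the picture's height over the tangent of half this angle, whatever the lens; pixels are square), "cx", "cy" (the principal point, pixels), "rvec" (rotation vector, rad) and "tvec" (3), from world to camera coordinates, as OpenCV has them. Camera axes: x right, y down, z forward; pixel columns grow to the right and rows downward; lengths in m; the calibration is good to about 2 mm. A picture is of the moment at which its call begins.
- close_job(): hands the job in, once; it reports no verdict.
The state is a dict: "time": time; "qpos": joint angles; "qd": joint speeds; "joint_torque": joint torques, N m; "eef_pos": TCP position; "tool_rot": TCP orientation; "ft_force": force on the tool from outside, world axes, zero at the start; "ft_torque": the same for the moment, N m; "opening": opening from 0.0 (shut) to 1.0 (fully open).
Only numpy, scipy, OpenCV 4.12 (cv2) and the standard library are available. Lean on these libraries where they do the work, as an engineer would, in place of code of your own. Each camera call takes 0.05 s, during which the arm holds its last target. There are 200 camera calls.

## Working session

There is one attempt and no reset: what is moved stays moved. The work goes in short steps, Python scripts to look and compute and a shell command to move; the robot and the scene stay as the last step left them, time stands still between calls to the robot, and variables do not carry over. Pictures are saved under pics/ and viewed, about 8 in all and at most 12, crops included, and the job is handed in when it is done.

```bash
mkdir -p pics
cat > h.py <<'E'
from bench import *
import numpy as np, cv2
from scipy.spatial.transform import Rotation as R
def cap(n):
    c=capture(n); c["f"]=c["img"].shape[0]/2/np.tan(np.radians(c["vertical_fov"]/2)); c["R"]=R.from_rotvec(c["rvec"]).as_matrix(); return c
def xyz(c):
    h,w=c["depth"].shape; v,u=np.mgrid[:h,:w]; d=c["depth"]
    p=np.stack([(u-c["cx"])/c["f"]*d,(v-c["cy"])/c["f"]*d,d],-1)
    p=(p-np.ravel(c["tvec"]))@c["R"]; p[d==0]=np.nan; return p
def save(n,im): cv2.imwrite("pics/"+n,im[...,::-1])
E
python3 - <<'E'
from h import *
o=observe(); print({k:np.round(v,3) for k,v in o.items()})
for n in("top","side"):
    c=cap(n); np.savez(n+"0.npz",img=c["img"],p=xyz(c)); save(n+"0.png",c["img"])
    print(n,-c["R"].T@np.ravel(c["tvec"]),c["f"],[k for k in c])
E
```

```text
{'time': np.float64(0.0), 'qpos': array([-1.277,  0.259,  0.021,  1.334,  0.   ,  1.418]), 'qd': array([ 0.   , -0.001,  0.001,  0.001, -0.001,  0.001]), 'joint_torque': array([-0.0000e+00, -5.5564e+01,  3.4454e+01,  1.4000e-02, -0.0000e+00,
        0.0000e+00]), 'eef_pos': array([ 0.238, -0.496,  0.231]), 'tool_rot': array([ 0.975,  0.222, -0.   , -0.001]), 'ft_force': array([ 0.598,  0.842, -0.515]), 'ft_torque': array([ 0.009,  0.048, -0.015]), 'opening': np.float64(1.006)}
top [0.32400056 0.10538126 1.37085494] 462.2289604671752 ['img', 'depth', 'vertical_fov', 'cx', 'cy', 'rvec', 'tvec', 'f', 'R']
side [ 0.30397479 -1.01199006  0.81735817] 406.8243932260047 ['img', 'depth', 'vertical_fov', 'cx', 'cy', 'rvec', 'tvec', 'f', 'R']
```

```bash
ls -la . ; python3 -m crank --help | head -20
```

```text
total 10392
drwxr-xr-x  3 agent agent    4096 Dec  5 04:59 .
drwxr-xr-x 23 root  root     4096 Dec  5 04:58 ..
-rw-r--r--  1 agent agent     498 Dec  5 04:59 h.py
drwxr-xr-x  2 agent agent    4096 Dec  5 04:59 pics
-rw-r--r--  1 agent agent 5308910 Dec  5 04:59 side0.npz
-rw-r--r--  1 agent agent 5308910 Dec  5 04:59 top0.npzinvalid input: not JSON, or not a number
```

View pics/top0.png

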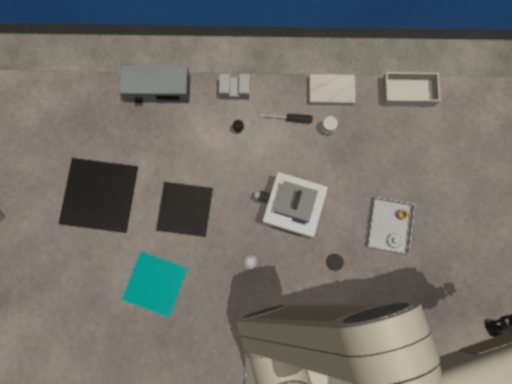

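View pics/side0.png

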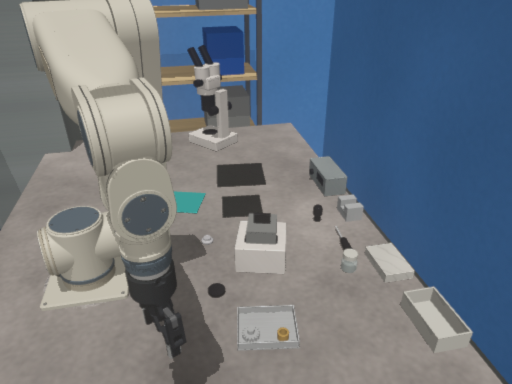

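Mat candidates in the top image are the large black mat (98,195), the small black mat (185,209) and the turquoise mat (155,283). Turquoise is excluded and the smaller black one at (185,209) is meant. The unit with its grey cover and black handle is at (296,203). I'll measure these and confirm in one crop.

Run:
```python
from h import *
d=np.load("top0.npz"); im=d["img"]; p=d["p"]
z=p[...,2]
def rect(m,name):
    n,l,s,c=cv2.connectedComponentsWithStats(m.astype(np.uint8)); 
    for i in range(1,n):
        if s[i,4]>15:
            q=p[l==i]; r=cv2.minAreaRect(q[:,:2].astype(np.float32)*1000)
            print(name,s[i],"c",np.round(r[0],1),np.round(r[1],1),round(r[2],1),"z",np.nanmedian(q[:,2]).round(4))
g=im.max(-1)
roi=np.zeros(g.shape,bool); roi[140:250,40:220]=1
rect(roi&(g<35)&~np.isnan(z),"mat")
u=np.zeros(g.shape,bool); u[165:245,245:335]=1
rect(u&(z>.08)&(z<.1),"unittop"); rect(u&(z>.10),"cover");rect(u&(z>.145),"handle")
zz=z[165:245,245:335]; print(np.histogram(zz[zz>.05],bins=np.arange(.05,.2,.005)))
rect(roi*0+u&(z>.12)&(z<.142),"roof")
k=cv2.resize(im[140:260,140:340],None,fx=4,fy=4,interpolation=cv2.INTER_CUBIC); save("crop1.png",k)
```

```text
unittop [ 262  171   66   66 1602] c [521.5 -19.1] [150.2 151.5] 73.8 z 0.0908
cover [ 274  180   44   42 1215] c [522.7 -17.3] [97.8 88.7] 73.7 z 0.1341
handle [292 189  10  20  93] c [522.6 -17.2] [12.  51.1] 73.7 z 0.1653
(array([ 45,  67,  60,  17,  10,   9,  34, 590, 879,  99,   4,  11,  10,
        11,   9,  71, 660, 339,   7,   3,   1,   7,  32,  47,   3,   0,
         0,   0,   0,   0]), array([0.05 , 0.055, 0.06 , 0.065, 0.07 , 0.075, 0.08 , 0.085, 0.09 ,
       0.095, 0.1  , 0.105, 0.11 , 0.115, 0.12 , 0.125, 0.13 , 0.135,
       0.14 , 0.145, 0.15 , 0.155, 0.16 , 0.165, 0.17 , 0.175, 0.18 ,
       0.185, 0.19 , 0.195, 0.2  ]))
roof [ 274  180   44   42 1085] c [522.8 -17.2] [97.8 88.6] 73.5 z 0.1338
```

View pics/crop1.png

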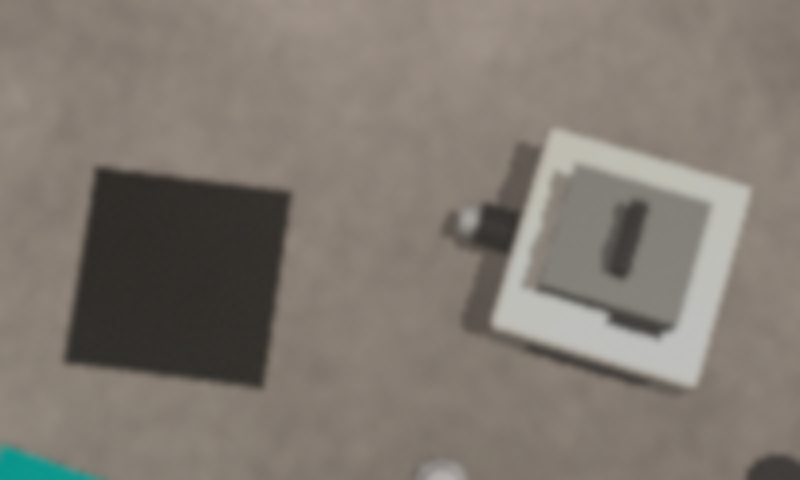

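```bash
cat >> h.py <<'E'
def go(x,y,z,yaw):
    "remaining shift in tool axes (mm) and turn (deg) to a tool-down pose"
    o=observe(); r=R.from_quat(o["tool_rot"]); t=R.from_euler("z",yaw,degrees=True)*R.from_euler("x",180,degrees=True)
    print("t",round(o["time"],2),"pos",np.round(np.array(o["eef_pos"])*1000,1),"F",np.round(o["ft_force"],2),"open",round(float(o["opening"]),3),
     "dp",np.round(r.inv().apply(np.array([x,y,z])-o["eef_pos"])*1000,1),"dr",np.round((r.inv()*t).as_rotvec(degrees=True),2))
E
python3 - <<'E'
from h import *
d=np.load("top0.npz"); im=d["img"]; p=d["p"]
m=(im.max(-1)<75); r=np.zeros_like(m); r[170:250,150:220]=1; m&=r
n,l,s,c=cv2.connectedComponentsWithStats(m.astype(np.uint8)); i=1+s[1:,4].argmax(); q=p[l==i]; print(s[i],np.nanmedian(q[:,2]))
print(cv2.minAreaRect(q[~np.isnan(q[:,0])][:,:2].astype(np.float32)*1000))
go(.5226,-.0172,.21,163.7)
E
python3 -m crank '{"fingers":[-1,-1,-1,-1,-1,-1,-1,-1,-1,-1,-1,-1,-1,-1,-1,-1],"dp":[[0,0,0],[0,0,0],[0,0,0],[0,0,0],[0,0,0],[0,0,0],[0,0,0],[0,0,0],[0,0,0],[0,0,0],[0,0,0],[0,0,0],[0,0,0],[0,0,0],[0,0,0],[0,0,0]],"dr":[[0,0,-8.5],[0,0,-8.5],[0,0,-8.5],[0,0,-8.5],[0,0,-8.5],[0,0,-8.5],[0,0,-8.5],[0,0,-8.5],[0,0,-8.5],[0,0,-8.5],[0,0,-8.5],[0,0,-8.5],[0,0,-8.5],[0,0,-8.5],[0,0,-8.5],[0,0,-8.5]]}'
python3 -c 'from h import *;go(.5226,-.0172,.21,163.7);print(observe()["qpos"])'
```

```text
[ 157  182   55   54 2357] 0.004821975464856408
((513.1666870117188, 302.9440612792969), (146.18104553222656, 146.45606994628906), 83.54481506347656)
t 0.1 pos [ 237.6 -495.8  230.7] F [-0.09 -0.41 -0.48] open 1.001 dp [ 463.8 -308.4   21.2] dr [-2.000e-02 -9.000e-02 -1.381e+02]
time: 1.7
eef_pos: [0.2367, -0.493, 0.2244]
tool_rot: [0.145, 0.989, 0.007, -0.003]
ft_force: [0.2, -0.7, 0.1]
opening: 0.998
t 1.7 pos [ 236.7 -493.   224.4] F [ 0.22 -0.67  0.12] open 0.998 dp [-137.4  537.6   19.9] dr [ 0.7  -0.46 -0.39]
[-1.27660831e+00  2.65018536e-01  1.28744020e-02  1.33318604e+00
  3.41733768e-05 -9.85390307e-01]
```

```bash
python3 -m crank '{"fingers":[-1,-1,-1,-1,-1,-1,-1,-1,-1,-1,-1,-1],"dp":[[-11.5e-3,0.045,0],[-11.5e-3,0.045,0],[-11.5e-3,0.045,0],[-11.5e-3,0.045,0],[-11.5e-3,0.045,0],[-11.5e-3,0.045,0],[-11.5e-3,0.045,0],[-11.5e-3,0.045,0],[-11.5e-3,0.045,0],[-11.5e-3,0.045,0],[-11.5e-3,0.045,0],[-11.5e-3,0.045,0]],"dr":[[0,0,0],[0,0,0],[0,0,0],[0,0,0],[0,0,0],[0,0,0],[0,0,0],[0,0,0],[0,0,0],[0,0,0],[0,0,0],[0,0,0]]}'
python3 -c 'from h import *;go(.5226,-.0172,.14,163.7);print(observe()["qpos"])'
```

```text
time: 2.9
eef_pos: [0.5275, 0.0004, 0.2267]
tool_rot: [0.146, 0.989, 0.008, -0.005]
ft_force: [0.8, -0.8, -0.7]
opening: 1.001
t 2.9 pos [5.275e+02 4.000e-01 2.267e+02] F [ 0.78 -0.77 -0.72] open 1.001 dp [ -1.4 -19.6  86.4] dr [ 0.86 -0.7  -0.53]
[-0.16762653  0.22718425 -0.03291664  1.32102779  0.01631773  0.12597522]
```

```bash
python3 -m crank '{"fingers":[-1,-1,-1,-1],"dp":[[-0.001,-0.02,0.01],[0,0,0],[0,0,0.02],[0,0,0]],"dr":[[0.9,-0.7,-0.5],[0,0,0],[0,0,0],[0,0,0]]}'
python3 -c 'from h import *;go(.5226,-.0172,.14,163.7)'
```

```text
time: 3.3
eef_pos: [0.5247, -0.0114, 0.1945]
tool_rot: [0.137, 0.991, 0.0, -0.001]
ft_force: [0.0, -0.1, -0.5]
opening: 1.001
t 3.3 pos [524.7 -11.4 194.5] F [ 0.03 -0.12 -0.47] open 1.001 dp [ 0.3 -6.2 54.5] dr [ 0.03 -0.11  0.61]
```

```bash
python3 -m crank '{"fingers":[-1,-1,-1,-1,-1],"dp":[[0,-0.006,0.015],[0,-0.001,0.015],[0,0,0.012],[0,0,0.005],[0,0,0]],"dr":[[0,0,0.6],[0,0,0],[0,0,0],[0,0,0],[0,0,0]]}'
python3 -c 'from h import *;go(.5226,-.0172,.14,163.7)'
```

```text
time: 3.8
eef_pos: [0.5234, -0.02, 0.1495]
tool_rot: [0.144, 0.99, 0.001, 0.0]
ft_force: [0.6, 0.4, 0.1]
opening: 0.998
t 3.8 pos [523.4 -20.  149.5] F [0.64 0.36 0.13] open 0.998 dp [1.6 2.5 9.5] dr [ 0.12  0.03 -0.3 ]
```

```bash
python3 -m crank '{"fingers":[-1,-1,-1,1,1,1,1,1,1],"dp":[[0.001,0.0025,0.007],[0,0,0.003],[0,0,0],[0,0,0],[0,0,0],[0,0,0],[0,0,0],[0,0,0],[0,0,0]],"dr":[[0,0,-0.3],[0,0,0],[0,0,0],[0,0,0],[0,0,0],[0,0,0],[0,0,0],[0,0,0],[0,0,0]]}'
python3 -c 'from h import *;go(.5226,-.0172,.14,163.7)'
```

```text
time: 4.7
eef_pos: [0.5244, -0.0172, 0.1411]
tool_rot: [0.142, 0.99, 0.001, 0.002]
ft_force: [0.1, -0.0, 0.4]
opening: 0.128
t 4.7 pos [524.4 -17.2 141.1] F [ 0.09 -0.04  0.42] open 0.128 dp [ 1.7 -0.5  1.1] dr [0.14 0.23 0.03]
```

```bash
python3 -m crank '{"fingers":[1,1,1,1,1],"dp":[[0,0,-0.01],[0,0,-0.02],[0,0,-0.025],[0,0,-0.025],[0,0,0]],"dr":[[0,0,0],[0,0,0],[0,0,0],[0,0,0],[0,0,0]]}'
python3 - <<'E'
from h import *
go(.515,.3029,.21,163.7)
c=cap("side"); k=c["img"][180:290,200:320]; save("lift.png",cv2.resize(k,None,fx=5,fy=5,interpolation=cv2.INTER_CUBIC))
E
```

```text
time: 5.2
eef_pos: [0.523, -0.0171, 0.2252]
tool_rot: [0.142, 0.99, 0.001, 0.001]
ft_force: [0.0, -0.1, -1.8]
opening: 0.129
t 5.2 pos [523.  -17.1 225.2] F [ 0.04 -0.08 -1.75] open 0.129 dp [ 97.4 304.9  15.8] dr [0.13 0.06 0.02]
```

View pics/lift.png

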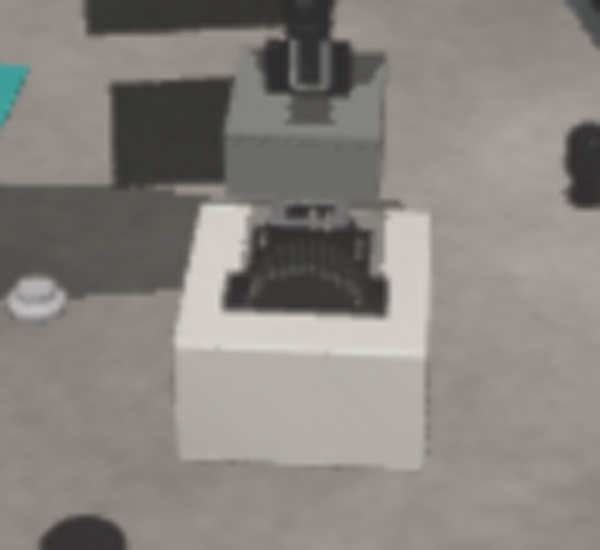

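The cover hangs level from the gripper, the ribbed tyre faces the side camera (crop 305,260), and the mask is behind it. So unit +y is at about 73.7° and unit +x at −16.3°. Carrying it to the mat.

```bash
python3 -m crank '{"fingers":[1,1,1,1,1,1,1,1,1,1],"dp":[[0.007,0.02,0],[0.012,0.038,0],[0.012,0.038,0],[0.012,0.038,0],[0.012,0.038,0],[0.012,0.038,0],[0.012,0.038,0],[0.012,0.038,0],[0.006,0.02,0],[0,0,0]],"dr":[[0,0,0],[0,0,0],[0,0,0],[0,0,0],[0,0,0],[0,0,0],[0,0,0],[0,0,0],[0,0,0],[0,0,0]]}'
python3 -c 'from h import *;go(.515,.3029,.055,163.7)'
```

```text
time: 6.25
eef_pos: [0.5116, 0.3146, 0.2135]
tool_rot: [0.144, 0.99, -0.002, -0.007]
ft_force: [-0.1, 0.1, -2.1]
opening: 0.132
t 6.25 pos [511.6 314.6 213.5] F [-0.13  0.11 -2.08] open 0.132 dp [ -8.8  -9.4 158.4] dr [-0.31 -0.79 -0.23]
```

```bash
python3 -m crank '{"fingers":[1,1,1,1,1,1,1,1],"dp":[[-0.008,-0.009,0.01],[0,0,0.03],[0,0,0.03],[0,0,0.03],[0,0,0.025],[0,0,0.01],[0,0,0],[0,0,0]],"dr":[[-0.3,-0.8,-0.2],[0,0,0],[0,0,0],[0,0,0],[0,0,0],[0,0,0],[0,0,0],[0,0,0]]}'
python3 -c 'from h import *;go(.515,.3029,.055,163.7)'
```

```text
time: 7.05
eef_pos: [0.5141, 0.2983, 0.0698]
tool_rot: [0.142, 0.99, -0.003, -0.003]
ft_force: [-0.3, 0.6, -1.5]
opening: 0.127
t 7.05 pos [514.1 298.3  69.8] F [-0.34  0.59 -1.53] open 0.127 dp [ 0.3  4.7 14.7] dr [-0.33 -0.25 -0.07]
```

```bash
python3 -m crank '{"fingers":[1,1,1,1],"dp":[[0,0.004,0.007],[0,0,0.004],[0,0,0.002],[0,0,0]],"dr":[[-0.3,-0.2,0],[0,0,0],[0,0,0],[0,0,0]]}'
python3 -c 'from h import *;go(.515,.3029,.055,163.7)'
```

```text
time: 7.45
eef_pos: [0.5171, 0.303, 0.059]
tool_rot: [0.142, 0.99, 0.001, 0.002]
ft_force: [-0.6, -0.5, -0.8]
opening: 0.129
t 7.45 pos [517.1 303.   59. ] F [-0.6  -0.49 -0.77] open 0.129 dp [ 1.9 -0.7  4. ] dr [ 0.19  0.21 -0.07]
```

```bash
python3 -m crank '{"fingers":[1,1,1],"dp":[[0,0,0.002],[0,0,0.002],[0,0,0.001]],"dr":[[0.2,0.2,0],[0,0,0],[0,0,0]]}'
python3 -c 'from h import *;go(.515,.3029,.055,163.7)'
```

```text
time: 7.75
eef_pos: [0.5172, 0.3033, 0.0551]
tool_rot: [0.142, 0.99, 0.0, 0.001]
ft_force: [-6.2, -2.7, 13.7]
opening: 0.126
t 7.75 pos [517.2 303.3  55.1] F [-6.18 -2.68 13.7 ] open 0.126 dp [ 2.  -1.   0.1] dr [ 0.02  0.06 -0.06]
```

```bash
python3 -m crank '{"fingers":[0.2,0.2,0.2,0.2,0.2,0.2,0.2,0.2,0.2,0.2],"dp":[[0,0,-0.001],[0,0,0],[0,0,0],[0,0,-0.01],[0,0,-0.02],[0,0,-0.035],[0,0,-0.035],[0,0,-0.035],[0,0,-0.03],[0,0,0]],"dr":[[0,0,0],[0,0,0],[0,0,0],[0,0,0],[0,0,0],[0,0,0],[0,0,0],[0,0,0],[0,0,0],[0,0,0]]}'
python3 - <<'E'
from h import *
c=cap("top"); np.savez("top1.npz",img=c["img"],p=xyz(c)); p=xyz(c); z=p[...,2]; im=c["img"]
c2=cap("side"); np.savez("side1.npz",img=c2["img"],p=xyz(c2))
u=np.zeros(z.shape,bool);u[165:240,262:330]=1
q=p[u&(z>.08)&(z<.1)]; print(cv2.minAreaRect(q[:,:2].astype(np.float32)*1000),np.median(q[:,2]))
r=p[u&(z>.1)&(z<.15)]; print("max z",np.sort(r[:,2])[-30:].round(4),cv2.minAreaRect(r[:,:2].astype(np.float32)*1000))
k=cv2.resize(im[165:240,140:335],None,fx=4,fy=4,interpolation=cv2.INTER_CUBIC)
s=c2["img"]; k2=cv2.resize(s[190:275,215:315],None,fx=4,fy=4,interpolation=cv2.INTER_CUBIC)
o=np.zeros((300+345,780,3),np.uint8);o[:300,:780]=k[:300];o[300:640,:400]=k2;save("m1.png",cv2.resize(o,(700,579)))
go(.5226,-.0172,.2,163.7)
E
```

```text
time: 8.75
eef_pos: [0.5165, 0.303, 0.2313]
tool_rot: [0.142, 0.99, 0.0, 0.001]
ft_force: [0.3, -0.5, -0.8]
opening: 0.4
((521.2063598632812, -19.013412475585938), (149.99217224121094, 151.26658630371094), 73.70024108886719) 0.09077565411978254
max z [0.1269 0.127  0.127  0.1271 0.1271 0.1271 0.1271 0.1272 0.1273 0.1274
 0.1274 0.1274 0.1276 0.1276 0.1277 0.1278 0.1278 0.1278 0.1279 0.1279
 0.1286 0.1288 0.129  0.1291 0.1293 0.1293 0.1294 0.1295 0.1297 0.1303] ((520.197509765625, -17.593505859375), (82.11933898925781, 63.9393196105957), 73.09013366699219)
t 8.85 pos [515.5 302.6 227.5] F [-0.67 -0.3  -1.25] open 0.403 dp [ -96.9 -304.8   27.9] dr [-0.12 -0.12 -0.06]
```

View pics/m1.png

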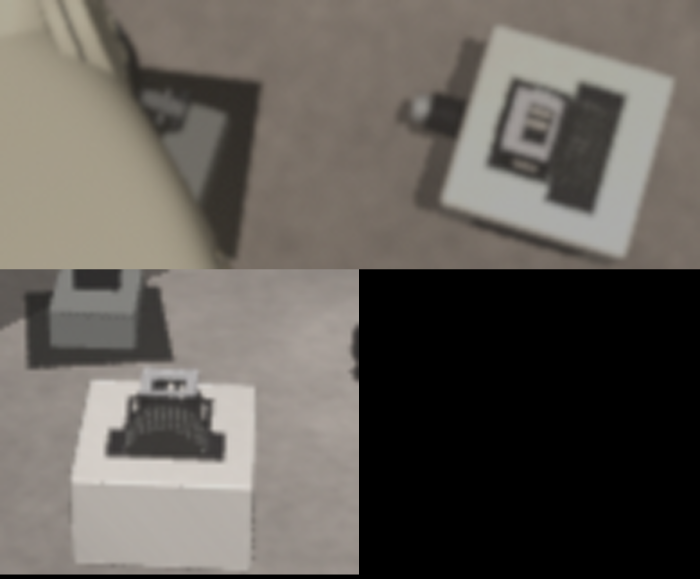

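```bash
cat >> h.py <<'E'
U=np.array([.5213,-.0190]); A=np.radians(-16.3); UX=np.array([np.cos(A),np.sin(A)]); UY=np.array([-UX[1],UX[0]])
def rect(c,z,s=8,x=(-45,45),y=(-50,50),im=None):
    "orthophoto of the plane at height z in unit axes; columns = unit x (right +), rows = unit y (up +), s px/mm"
    gx,gy=np.meshgrid(np.arange(x[0],x[1],1/s),np.arange(y[1],y[0],-1/s))
    w=np.concatenate([U+gx[...,None]*UX/1000+gy[...,None]*UY/1000,np.full(gx.shape+(1,),z)],-1)
    q=w@c["R"].T+np.ravel(c["tvec"]); m=(q[...,:2]/q[...,2:]*c["f"]+[c["cx"],c["cy"]]).astype(np.float32)
    return cv2.remap(c["img"] if im is None else im,m[...,0],m[...,1],cv2.INTER_CUBIC)
E
python3 - <<'E'
from h import *
c=cap("top"); p=xyz(c)
u=np.zeros(p.shape[:2],bool);u[165:240,262:330]=1
q=p[u&(p[...,2]>.095)&(p[...,2]<.15)]; d=q[:,:2]-U; X=d@UX*1000;Y=d@UY*1000;Z=q[:,2]*1000
for y0 in range(-60,60,6):
    s=(Y>=y0)&(Y<y0+6)
    if s.sum()>3: print(y0,s.sum(),"x",X[s].min().round(),X[s].max().round(),"zmax",np.sort(Z[s])[-3:].round(1),"x at high",X[s][Z[s]>Z[s].max()-1.5].mean().round(1))
a=rect(c,.122,6); b=rect(cap("side"),.122,6)
save("r1.png",cv2.resize(np.hstack([a,b]),(800,445)))
E
```

```text
-60 7 x -72.0 25.0 zmax [ 95.9  97.1 100.5] x at high -72.4
-48 5 x -66.0 70.0 zmax [96.4 96.4 96.6] x at high 3.3
-42 35 x -71.0 62.0 zmax [119.7 120.3 121.1] x at high -0.1
-36 56 x -64.0 69.0 zmax [122.2 122.8 126. ] x at high -2.1
-30 51 x -53.0 30.0 zmax [120.2 121.2 122.6] x at high -0.3
-24 61 x -63.0 71.0 zmax [120.3 121.  124.6] x at high -1.6
-18 49 x -69.0 42.0 zmax [120.2 120.4 121.9] x at high -8.8
-12 57 x -42.0 71.0 zmax [121.2 121.6 125.4] x at high -2.3
-6 28 x -68.0 49.0 zmax [117.5 117.9 120. ] x at high 2.4
0 23 x -64.0 60.0 zmax [118.9 120.  120.2] x at high -1.7
6 54 x -30.0 70.0 zmax [128.6 129.2 131.3] x at high 18.3
12 52 x -62.0 69.0 zmax [127.7 127.9 128.2] x at high -3.7
18 54 x -67.0 70.0 zmax [127.6 129.4 129.6] x at high -20.8
24 50 x -68.0 65.0 zmax [125.9 127.4 127.7] x at high -20.7
30 53 x -70.0 42.0 zmax [129.6 129.7 130.3] x at high -6.2
36 46 x -37.0 52.0 zmax [126.6 128.8 132.1] x at high 6.7
42 15 x -71.0 43.0 zmax [ 98.1 112.6 123.7] x at high 7.5
54 9 x -60.0 61.0 zmax [ 97.1  98.7 100.3] x at high 24.1
```

View pics/r1.png

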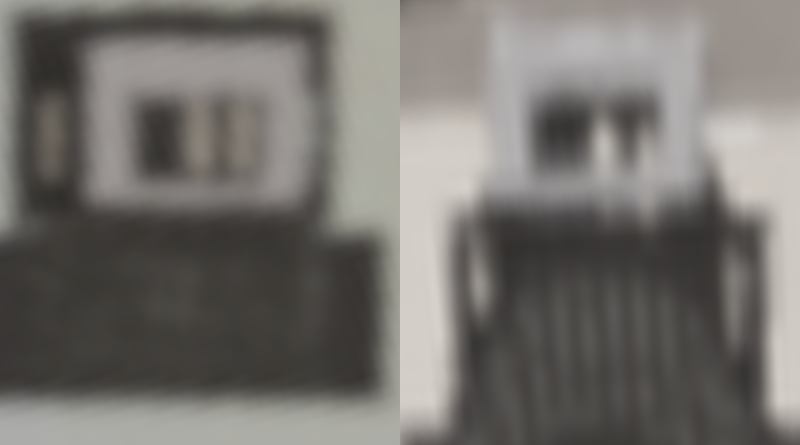

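```bash
cat >> h.py <<'E'
def gu(x,y,z):
    w=U+(x*UX+y*UY)/1000; go(w[0],w[1],z/1000,163.7)
    o=observe(); d=np.array(o["eef_pos"][:2])-U; print("unit x,y",(d@UX*1000).round(1),(d@UY*1000).round(1),"z",round(o["eef_pos"][2]*1000,1),"Fx,Fy,Fz unit",np.round([np.dot(o["ft_force"][:2],UX),np.dot(o["ft_force"][:2],UY),o["ft_force"][2]],1))
E
python3 -c 'from h import *;gu(-12,-25,140)'
python3 -m crank '{"fingers":[1,1,1,1,1,1,1,1,1,1],"dp":[[-0.007,-0.02,0],[-0.011,-0.038,0],[-0.011,-0.038,0],[-0.011,-0.038,0],[-0.011,-0.038,0],[-0.011,-0.038,0],[-0.011,-0.038,0],[-0.011,-0.038,0],[-0.006,-0.025,0],[0,0,0]],"dr":[[0,0,0],[0,0,0],[0,0,0],[0,0,0],[0,0,0],[0,0,0],[0,0,0],[0,0,0],[0,0,0],[0,0,0]]}'
python3 -c 'from h import *;gu(-12,-25,140)'
```

```text
t 8.95 pos [514.9 302.3 225.4] F [-0.11 -0.58  0.15] open 0.399 dp [ -85.1 -331.1   86.5] dr [-0.26 -0.28 -0.06]
unit x,y -96.3 306.6 z 225.4 Fx,Fy,Fz unit [ 0.1 -0.6  0.2]
time: 9.95
eef_pos: [0.5079, -0.0325, 0.2125]
tool_rot: [0.14, 0.99, -0.004, -0.015]
ft_force: [-0.7, 1.0, -0.4]
opening: -0.0
t 9.95 pos [507.9 -32.5 212.5] F [-0.69  1.04 -0.42] open -0.0 dp [ 0.9 -7.3 72.6] dr [-0.7  -1.61  0.16]
unit x,y -9.1 -16.8 z 212.5 Fx,Fy,Fz unit [-1.   0.8 -0.4]
```

```bash
python3 -m crank '{"fingers":[1,1,1,1,1,1],"dp":[[0.001,-0.007,0.01],[0,0,0.02],[0,0,0.025],[0,0,0.01],[0,0,0],[0,0,0]],"dr":[[-0.7,-1.6,0.2],[0,0,0],[0,0,0],[0,0,0],[0,0,0],[0,0,0]]}'
python3 -c 'from h import *;gu(-11,-25,123)'
```

```text
time: 10.55
eef_pos: [0.5022, -0.0373, 0.1417]
tool_rot: [0.143, 0.99, 0.001, -0.004]
ft_force: [-0.3, 0.3, 0.2]
opening: 0.002
t 10.55 pos [502.2 -37.3 141.7] F [-0.29  0.3   0.17] open 0.002 dp [-2.4 -2.1 18.7] dr [ 0.06 -0.43 -0.13]
unit x,y -13.2 -22.9 z 141.7 Fx,Fy,Fz unit [-0.4  0.2  0.2]
```

```bash
python3 -m crank '{"fingers":[1,1,1,1],"dp":[[-0.004,-0.002,0.007],[0,0,0.006],[0,0,0.002],[0,0,0]],"dr":[[0,-0.4,-0.1],[0,0,0],[0,0,0],[0,0,0]]}'
python3 -c 'from h import *;gu(-9,-25,123)'
```

```text
time: 10.95
eef_pos: [0.507, -0.0403, 0.1274]
tool_rot: [0.142, 0.99, 0.0, 0.002]
ft_force: [0.8, 0.1, 0.6]
opening: -0.003
t 10.95 pos [507.  -40.3 127.4] F [0.75 0.06 0.65] open -0.003 dp [ 1.3 -0.5  4.4] dr [0.07 0.18 0.03]
unit x,y -7.8 -24.5 z 127.4 Fx,Fy,Fz unit [0.7 0.3 0.6]
```

```bash
for k in 1 2 3; do python3 -m crank '{"fingers":[1,1],"dp":[[0,0,0.0015],[0,0,0]],"dr":[[0,0,0],[0,0,0]]}' >/dev/null
python3 -c 'from h import *;gu(-9,-25,123)' | tail -1; done
```

```text
unit x,y -7.6 -24.5 z 126.1 Fx,Fy,Fz unit [0.3 0.6 0.1]
unit x,y -7.5 -24.5 z 124.7 Fx,Fy,Fz unit [-0.2 -0.  -0.7]
unit x,y -7.4 -24.5 z 123.2 Fx,Fy,Fz unit [-0.5  0.2 -0.1]
```

```bash
python3 -m crank '{"fingers":[1,1],"dp":[[0,0,0.0015],[0,0,0]],"dr":[[0,0,0],[0,0,0]]}' >/dev/null
python3 -c 'from h import *;gu(-9,-25,123)' | tail -1;python3 -m crank '{"fingers":[1,1],"dp":[[0,0,0.001],[0,0,0]],"dr":[[0,0,0],[0,0,0]]}' >/dev/null
python3 -c 'from h import *;gu(-9,-25,123)' | tail -1
```

```text
unit x,y -7.4 -24.5 z 121.6 Fx,Fy,Fz unit [-0.5  0.1 -0.5]
unit x,y -7.4 -24.5 z 120.5 Fx,Fy,Fz unit [-0.3  0.1  0.5]
```

```bash
python3 -m crank '{"fingers":[1,1],"dp":[[0,0,0.001],[0,0,0]],"dr":[[0,0,0],[0,0,0]]}' >/dev/null
python3 -c 'from h import *;gu(-9,-25,123)' | tail -1;python3 -m crank '{"fingers":[1,1],"dp":[[0,0,0.0007],[0,0,0]],"dr":[[0,0,0],[0,0,0]]}' >/dev/null
python3 -c 'from h import *;gu(-9,-25,123)' | tail -1
```

```text
unit x,y -7.4 -24.5 z 119.4 Fx,Fy,Fz unit [-0.4  0.5  0.5]
unit x,y -7.4 -24.5 z 118.6 Fx,Fy,Fz unit [-0.4  1.   0.2]
```

```bash
python3 -m crank '{"fingers":[1,1],"dp":[[0,0,0.0008],[0,0,0]],"dr":[[0,0,0],[0,0,0]]}' >/dev/null
python3 -c 'from h import *;gu(-9,-25,123)' | tail -1;python3 -m crank '{"fingers":[1,1],"dp":[[0,0,0.0008],[0,0,0]],"dr":[[0,0,0],[0,0,0]]}' >/dev/null
python3 -c 'from h import *;gu(-9,-25,123)' | tail -1
```

```text
unit x,y -7.3 -24.5 z 117.9 Fx,Fy,Fz unit [ 0.3 -0.3 -0.4]
unit x,y -7.2 -24.6 z 117.3 Fx,Fy,Fz unit [-1.1  0.6  2.4]
```

```bash
python3 -m crank '{"fingers":[1,1],"dp":[[0,0,0.0008],[0,0,0]],"dr":[[0,0,0],[0,0,0]]}' >/dev/null
python3 -c 'from h import *;gu(-9,-25,123)' | tail -1;python3 -m crank '{"fingers":[1,1],"dp":[[0,0,0.0008],[0,0,0]],"dr":[[0,0,0],[0,0,0]]}' >/dev/null
python3 -c 'from h import *;gu(-9,-25,123)' | tail -1
```

```text
unit x,y -7.2 -24.6 z 116.8 Fx,Fy,Fz unit [-1.7 -1.2  3.6]
unit x,y -7.2 -24.6 z 116.4 Fx,Fy,Fz unit [-1.1 -0.4  5.8]
```

```bash
python3 -m crank '{"fingers":[1,1,1],"dp":[[0,0,0.001],[-0.002,0,0.0006],[-0.003,0,0.0004]],"dr":[[0,0,0],[0,0,0],[0,0,0]]}' >/dev/null
python3 -c 'from h import *;gu(-9,-25,123)' | tail -1;python3 -m crank '{"fingers":[1,1],"dp":[[-0.003,0,0.0004],[-0.003,0,0.0004]],"dr":[[0,0,0],[0,0,0]]}' >/dev/null
python3 -c 'from h import *;gu(-9,-25,123)' | tail -1
```

```text
unit x,y -2.4 -24.7 z 115.3 Fx,Fy,Fz unit [-3.2 -1.   8. ]
unit x,y 3.7 -24.7 z 115.4 Fx,Fy,Fz unit [-2.7 -0.7  8.3]
```

```bash
python3 -m crank '{"fingers":[1,1],"dp":[[-0.003,0,0.0003],[-0.003,0,0.0003]],"dr":[[0,0,0],[0,0,0]]}' >/dev/null
python3 -c 'from h import *;gu(-9,-25,123)' | tail -1;python3 -m crank '{"fingers":[1,1],"dp":[[-0.003,0,0.0004],[-0.001,0,0]],"dr":[[0,0,0],[0,0,0]]}' >/dev/null
python3 -c 'from h import *;gu(-9,-25,123)' | tail -1
python3 - <<'E'
from h import *
c=cap("side");save("s2.png",cv2.resize(np.hstack([rect(c,.122,6,x=(-32,32),y=(-10,50)),rect(c,.122,6,x=(-32,32),y=(-10,50))]),(768,360)))
E
```

```text
unit x,y 9.9 -24.6 z 115.6 Fx,Fy,Fz unit [-1.7 -1.3  6.5]
unit x,y 14.3 -24.6 z 115.7 Fx,Fy,Fz unit [-1.   0.1  4.8]
```

```bash
python3 -m crank '{"fingers":[1,1,1,1,1],"dp":[[0,0,-0.006],[0.01,0,-0.003],[0.015,0,0],[0,0,0],[0,0,0]],"dr":[[0,0,0],[0,0,0],[0,0,0],[0,0,0],[0,0,0]]}' >/dev/null
python3 - <<'E'
from h import *
gu(-10,-25,118)
c=cap("side");t=cap("top")
o=np.hstack([rect(x,.118,6,x=(-45,45),y=(-5,45)) for x in (c,t)])
a=np.load("side1.npz")["img"]
o2=np.hstack([rect(c,.118,6,x=(-45,45),y=(-5,45),im=a),rect(t,.118,6,x=(-45,45),y=(-5,45),im=np.load("top1.npz")["img"])])
save("r2.png",cv2.resize(np.vstack([o2,o]),(800,444)))
E
```

```text
t 14.6 pos [502.1 -38.9 124.7] F [ 0.3   0.1  -0.93] open -0.003 dp [-2.8 -0.5  6.8] dr [0.06 0.44 0.04]
unit x,y -12.8 -24.5 z 124.7 Fx,Fy,Fz unit [ 0.3  0.2 -0.9]
```

View pics/r2.png

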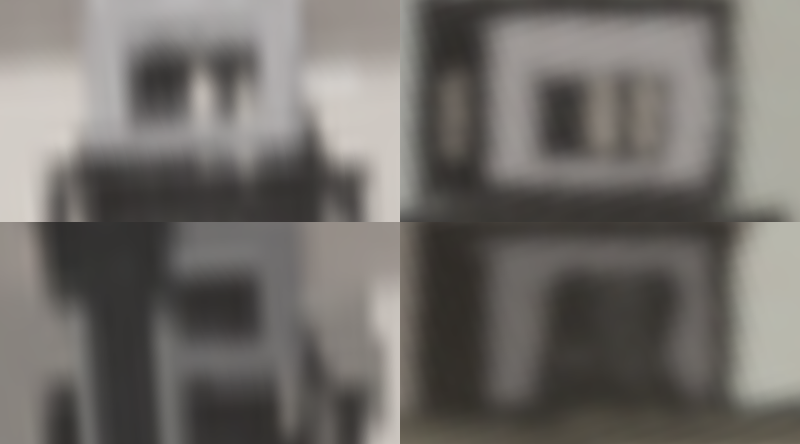

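```bash
python3 -m crank '{"fingers":[1,1,1,1],"dp":[[-0.002,0,0.004],[0,0,0.003],[0,0,0.0015],[0,0,0]],"dr":[[0,0,0],[0,0,0],[0,0,0],[0,0,0]]}' >/dev/null
python3 -c 'from h import *;gu(-9,-25,116)' | tail -1
```

```text
unit x,y -9.3 -24.7 z 115.6 Fx,Fy,Fz unit [-3.  -0.3  7.1]
```

```bash
python3 -m crank '{"fingers":[1,1,1,1],"dp":[[-0.003,0,0.0006],[-0.003,0,0.0004],[-0.003,0,0.0003],[-0.003,0,0.0003]],"dr":[[0,0,0],[0,0,0],[0,0,0],[0,0,0]]}' >/dev/null
python3 -c 'from h import *;gu(-9,-25,116)' | tail -1
python3 -m crank '{"fingers":[1,1,1],"dp":[[-0.003,0,0.0005],[-0.003,0,0.0006],[-0.003,0,0.0006]],"dr":[[0,0,0],[0,0,0],[0,0,0]]}' >/dev/null
python3 -c 'from h import *;gu(-9,-25,116)' | tail -1
python3 -m crank '{"fingers":[1,1,1,1,1,1,1],"dp":[[0,0,-0.008],[0.02,0,-0.003],[0.025,0,0],[0.015,0,0],[0,0,0],[0,0,0],[0,0,0]],"dr":[[0,0,0],[0,0,0],[0,0,0],[0,0,0],[0,0,0],[0,0,0],[0,0,0]]}' >/dev/null
cat >> h.py <<'E'
def look(name,zz=.118):
    c=cap("side");t=cap("top")
    save(name,cv2.resize(np.hstack([rect(x,zz,6,x=(-45,45),y=(-5,45)) for x in (c,t)]),(800,222)))
    for x in(c,t):
        a=rect(x,zz,1,x=(-45,45),y=(-5,45))
        print("\n".join(" ".join("%3d"%v for v in r) for r in a[17:42:2,28:63:2].mean(-1).astype(int)),"\n")
E
python3 -c 'from h import *;look("r3.png");gu(-11,-25,118)'
```

```text
unit x,y 3.0 -24.7 z 115.4 Fx,Fy,Fz unit [-3.3 -0.2  8.6]
unit x,y 12.8 -24.6 z 115.1 Fx,Fy,Fz unit [-1.  -0.   6.3]
 92  70  57  49  48  49  49  49  50  55  71 108 117  94  84 110 159 174
 90  67  54  47  47  48  48  49  49  58  79 127 143 113  94 111 156 173
 91  67  55  51  54  54  55  56  57  67  88 141 162 126 102 113 154 174
 93  70  60  57  63  64  65  66  69  80  95 148 170 135 109 115 154 173
 97  77  68  68  76  80  81  83  88  98 108 153 173 145 122 125 154 171
102  88  81  86  96 103 106 108 113 120 127 156 175 156 140 142 159 171
110 101  97 103 119 128 132 133 134 139 142 158 170 161 153 154 161 165
114 110 107 115 132 141 143 142 143 144 146 154 158 154 150 151 148 146
105 105 104 109 123 132 132 130 128 129 138 147 150 142 136 134 129 125
 91  90  88  90 100 106 105 103 101 105 118 133 138 127 113 109 103  99
 72  71  70  69  75  78  77  76  77  79  94 110 114 103  88  85  80  78
 57  58  58  58  60  62  63  63  63  65  76  87  92  83  72  69  65  64
 51  52  52  53  53  55  57  57  57  58  63  67  70  65  58  55  53  52 

 82  83  80  79  76  76  76  78  82  88 105 1
[... 362 characters left out ...]
 135 122 100  96 122 150
 93  82  66  53  49  49  51  52  56  69  99 127 137 122  99  97 121 149
 93  84  67  53  50  50  52  54  55  70  98 125 138 123  98 101 128 150
 93  85  70  59  55  55  58  63  66  78  97 121 129 120 100 106 132 152
 89  87  78  71  70  71  76  81  90  98 106 114 117 113 107 114 133 149
 83  87  86  84  85  90  97 107 114 117 113 110 112 112 111 113 123 135
 77  84  84  85  87  95 105 112 116 113 107 100 100 101 102  99 102 106
 68  74  76  77  78  85  93  97  96  93  88  84  84  85  83  80  79  79 

t 16.6 pos [469.2 -29.6 126.3] F [-0.16 -0.24  0.44] open 0.005 dp [-35.9  -0.2   8.7] dr [ 0.06  0.59 -0.01]
unit x,y -47.0 -24.8 z 126.3 Fx,Fy,Fz unit [-0.1 -0.3  0.4]
```

View pics/r3.png

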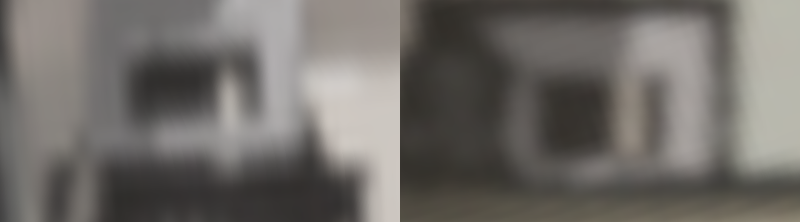

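One white bar now stands at x≈+7 mm in the window, in the crop at (228,90) and (628,115). It isn't the disc, so I keep rolling towards +x.

```bash
python3 -m crank '{"fingers":[1,1,1,1,1,1],"dp":[[-0.02,0,0],[-0.016,0,0.002],[0,0,0.002],[0,0,0.003],[0,0,0.002],[0,0,0]],"dr":[[0,0,0],[0,0,0],[0,0,0],[0,0,0],[0,0,0],[0,0,0]]}' >/dev/null
python3 -c 'from h import *;gu(-9,-25,116)' | tail -1
```

```text
unit x,y -8.2 -25.1 z 116.4 Fx,Fy,Fz unit [0.5 0.  4.8]
```

```bash
python3 -m crank '{"fingers":[1,1,1,1,1],"dp":[[-0.001,0,0.0012],[-0.003,0,0.0006],[-0.003,0,0.0004],[-0.003,0,0.0003],[-0.003,0,0.0003]],"dr":[[0,0,0],[0,0,0],[0,0,0],[0,0,0],[0,0,0]]}' >/dev/null
python3 -c 'from h import *;gu(-9,-25,116)' | tail -1
python3 -m crank '{"fingers":[1,1,1],"dp":[[-0.003,0,0.0005],[-0.003,0,0.0006],[-0.001,0,0.0006]],"dr":[[0,0,0],[0,0,0],[0,0,0]]}' >/dev/null
python3 -c 'from h import *;gu(-9,-25,116)' | tail -1
python3 -m crank '{"fingers":[1,1,1,1,1,1],"dp":[[0,0,-0.007],[0.015,0,-0.002],[0.007,0,0.002],[0,0,0.003],[0,0,0.002],[0,0,0]],"dr":[[0,0,0],[0,0,0],[0,0,0],[0,0,0],[0,0,0],[0,0,0]]}' >/dev/null
python3 -c 'from h import *;gu(-9,-25,116);look("r4.png")' | sed -n '2,12p'
```

```text
unit x,y 1.4 -25.1 z 116.2 Fx,Fy,Fz unit [-2.2 -0.6  5.9]
unit x,y 6.3 -25.0 z 116.0 Fx,Fy,Fz unit [-2.2 -1.4  7.1]
unit x,y -17.5 -24.8 z 118.6 Fx,Fy,Fz unit [-0.   0.1 -0.1]
 49  49  51  49  47  48  48  48  48  48  48  48  47  49  55  75 100 109
 50  50  52  50  47  48  48  47  47  48  49  48  48  49  55  75  98 109
 50  51  56  56  52  51  51  51  51  52  52  51  50  51  56  74  97 109
 51  53  60  62  58  57  57  57  58  58  59  57  55  56  60  75  98 110
 51  54  64  70  67  66  66  68  69  70  70  68  66  67  70  81 100 111
 52  57  72  82  79  80  82  84  85  85  87  85  84  83  86  93 105 112
 54  60  79  93  93  95  98 100 100 100 101 101  98  98 100 103 108 112
 56  64  84 102 102 104 105 106 106 106 107 107 105 105 104 105 105 109
 58  67  89 106 103 101  99  98  97  97 101 102 100  99  99  98  97 104
 58  70  91 105  99  89  84  81  80  81  85  89  87  87  86  85  85  95
```

```bash
python3 -m crank '{"fingers":[1,1,1,1],"dp":[[-0.008,0,0],[0,0,0.0015],[0,0,0.0012],[0,0,0.001]],"dr":[[0,0,0],[0,0,0],[0,0,0],[0,0,0]]}' >/dev/null
python3 -c 'from h import *;gu(-9,-25,116)' | tail -1
```

```text
unit x,y -7.4 -25.0 z 115.4 Fx,Fy,Fz unit [-3.5 -1.5  7.3]
```

```bash
python3 -m crank '{"fingers":[1,1,1,1],"dp":[[-0.003,0,0.0006],[-0.003,0,0.0004],[-0.003,0,0.0003],[-0.003,0,0.0003]],"dr":[[0,0,0],[0,0,0],[0,0,0],[0,0,0]]}' >/dev/null
python3 -c 'from h import *;gu(-9,-25,116)' | tail -1
python3 -m crank '{"fingers":[1,1],"dp":[[-0.003,0,0.0005],[-0.002,0,0.0005]],"dr":[[0,0,0],[0,0,0]]}' >/dev/null
python3 -m crank '{"fingers":[1,1,1,1,1,1,1],"dp":[[0,0,-0.008],[0.02,0,-0.003],[0.025,0,0],[0.01,0,0],[0,0,0],[0,0,0],[0,0,0]],"dr":[[0,0,0],[0,0,0],[0,0,0],[0,0,0],[0,0,0],[0,0,0],[0,0,0]]}' >/dev/null
python3 -c 'from h import *;gu(-9,-25,116);look("r5.png")'
```

```text
unit x,y 4.2 -25.0 z 115.7 Fx,Fy,Fz unit [-3.4  0.1  7.6]
t 20.4 pos [470.8 -30.3 127.6] F [-0.13  0.4   1.13] open -0.001 dp [-36.2  -0.   12. ] dr [0.   0.71 0.03]
unit x,y -45.4 -25.0 z 127.6 Fx,Fy,Fz unit [-0.2  0.4  1.1]
 91  73  71  78  89  95  99 101 102 105 101  82  60  55  67 111 159 174
 88  72  76  91 108 113 116 117 124 129 124  96  69  59  70 111 155 174
 89  74  84 104 123 126 128 131 145 151 142 113  79  66  74 112 154 174
 91  78  91 112 127 130 131 135 155 166 156 124  89  78  83 113 153 173
 96  83  97 117 127 130 131 135 159 174 164 134 106  98 100 122 153 171
102  92 105 123 131 135 137 141 162 176 168 149 130 123 126 139 159 171
110 104 111 126 139 145 147 149 160 169 164 155 148 145 147 153 161 166
114 111 113 123 138 147 149 148 150 150 149 150 151 150 150 150 149 147
105 105 103 109 124 135 136 135 131 127 130 133 136 134 134 133 129 125
 90  89  88  91 106 116 117 117 111 106 108 112 112 111 108 108 103  99
 72  71  69  72  84  92  93  93  89  81  84  88  87  85  83  84  80  77
 57  57  57  59  66  73  75  76  73  67  70  72  72  69  67  68  65  63
 52  52  5
[... 299 characters left out ...]
 125 126 128 132 133 125 105  77  59  63  91 126 148
 81  91 103 114 122 126 130 136 147 151 147 120  84  60  61  92 125 150
 85  93 104 115 124 127 129 141 157 165 158 127  90  60  61  89 122 150
 87  92  99 110 120 124 129 141 156 166 156 126  88  60  64  88 123 149
 85  86  89 100 112 118 125 135 148 155 140 113  78  60  66  94 130 150
 80  80  81  87  98 109 118 123 132 133 123  97  73  66  73 100 133 152
 75  79  80  81  90 100 108 114 121 121 114  96  82  82  93 111 133 148
 71  81  86  87  90  98 108 118 122 122 111  99  97 100 108 113 123 134
 68  79  83  85  88  96 106 113 116 114 106  98  97  98 101  99 102 105
 63  70  75  77  78  85  93  97  96  93  88  85  84  85  83  80  79  80
```

Run:
```python
from h import *
c=cap("top"); a=rect(c,.118,10,x=(-30,30),y=(-5,45)); b=rect(cap("side"),.118,10,x=(-30,30),y=(-5,45))
save("r6.png",cv2.resize(np.hstack([b,a]),(800,333)))
```

```text
(no output)
```

View pics/r6.png

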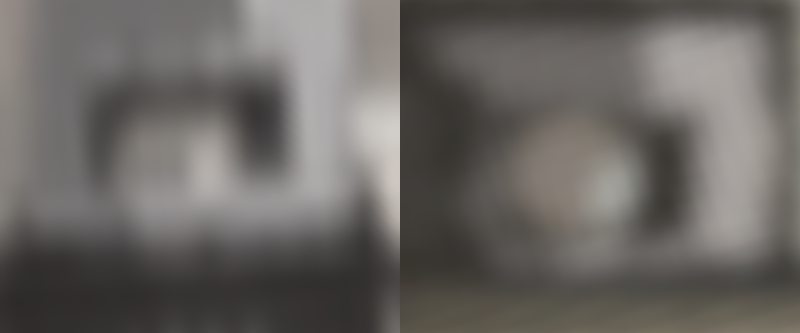

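It is the disc, seen in the top crop at cols 522–643, so its centre is at x≈−2.6 mm with the window centred on about 0. I'll roll gently by +2.5 mm.

```bash
python3 -m crank '{"fingers":[1,1,1,1,1,1],"dp":[[-0.025,0,0],[-0.018,0,0.002],[-0.001,0,0.003],[0,0,0.002],[0,0,0],[0,0,0]],"dr":[[0,0.7,0],[0,0,0],[0,0,0],[0,0,0],[0,0,0],[0,0,0]]}' >/dev/null
python3 -c 'from h import *;gu(-2,-25,116)'
```

```text
t 21.2 pos [512.5 -42.5 119.1] F [ 0.22  0.08 -0.67] open -0.003 dp [0.1 0.  3.1] dr [-0.01 -0.22  0.02]
unit x,y -1.8 -25.0 z 119.1 Fx,Fy,Fz unit [ 0.2  0.1 -0.7]
```

```bash
python3 -m crank '{"fingers":[1,1,1,1,1],"dp":[[0,0,0.0015],[0,0,0.001],[0,0,0.0008],[0,0,0.0008],[0,0,0.0005]],"dr":[[0,0,0],[0,0,0],[0,0,0],[0,0,0],[0,0,0]]}' >/dev/null
python3 -c 'from h import *;gu(-2,-25,116)'|tail -1
python3 -m crank '{"fingers":[1],"dp":[[0,0,0.0008]],"dr":[[0,0,0]]}' >/dev/null
python3 -c 'from h import *;gu(-2,-25,116)'|tail -1
```

```text
unit x,y -2.2 -25.1 z 116.3 Fx,Fy,Fz unit [-1.4 -0.5  5.5]
unit x,y -2.2 -25.1 z 115.9 Fx,Fy,Fz unit [-1.7 -1.2  7. ]
```

```bash
python3 -m crank '{"fingers":[1,1],"dp":[[-0.0015,0,0.0004],[-0.001,0,0.0003]],"dr":[[0,0,0],[0,0,0]]}' >/dev/null
python3 -c 'from h import *;gu(-2,-25,116)'|tail -1
```

```text
unit x,y -0.3 -25.1 z 115.9 Fx,Fy,Fz unit [-3.5 -0.5  6.5]
```

Another ~0.8 mm, then lift off and clear the view.

```bash
python3 -m crank '{"fingers":[1,1],"dp":[[-0.001,0,0.0003],[0,0,0]],"dr":[[0,0,0],[0,0,0]]}' >/dev/null
python3 -c 'from h import *;gu(-2,-25,116)'|tail -1
python3 -m crank '{"fingers":[1,1,1,1,1,1,1,1,1,1],"dp":[[0,0,-0.006],[0,0,-0.02],[0,-0.02,-0.03],[0,-0.045,-0.04],[0,-0.05,-0.03],[0,-0.05,0],[0,-0.05,0],[0,-0.03,0],[0,0,0],[0,0,0]],"dr":[[0,0,0],[0,0,0],[0,0,0],[0,0,0],[0,0,0],[0,0,0],[0,0,0],[0,0,0],[0,0,0],[0,0,0]]}'
python3 - <<'E'
from h import *
t=cap("top"); s=cap("side"); v=[rect(s,.118,10,x=(-30,30),y=(-5,45)),rect(t,.118,10,x=(-30,30),y=(-5,45))]
o=cv2.resize(np.hstack(v),(800,333)); k=cv2.resize(t["img"][130:270,140:340],(357,250)); k2=cv2.resize(s["img"][180:320,180:380],(357,250))
w=np.zeros((583,800,3),np.uint8);w[:333]=o;w[333:,:357]=k;w[333:,400:757]=k2; save("fin.png",w)
# profiles of disc (z .118) and window (z .1235) along x in top view
print("x",list(range(-20,21,2)))
for c,z,y in((t,.118,20),(t,.1235,20),(s,.118,20)): print(rect(c,z,2,x=(-20,21),y=(y-4,y+4)).mean((0,2))[::4].astype(int))
p=xyz(t); h=p[(p[...,1]>.25)&(p[...,1]<.36)&(p[...,2]>.05)&(p[...,2]<.1)&(abs(p[...,0]-.515)<.07)]
for a,b in((.04,.06),(.07,.09)):
    q=p[(abs(p[...,1]-.303)<.08)&(abs(p[...,0]-.515)<.08)&(p[...,2]>a)&(p[...,2]<b)]; print(len(q),cv2.minAreaRect(q[:,:2].astype(np.float32)*1000),np.median(q[:,2]))
E
```

```text
unit x,y 0.3 -25.1 z 116.2 Fx,Fy,Fz unit [-0.1 -0.8  5.7]
time: 23.2
eef_pos: [0.4468, -0.271, 0.2375]
tool_rot: [0.14, 0.99, -0.0, -0.001]
ft_force: [-0.0, 0.2, 0.9]
opening: 0.002
x [-20, -18, -16, -14, -12, -10, -8, -6, -4, -2, 0, 2, 4, 6, 8, 10, 12, 14, 16, 18, 20]
[166 162 145 123 121 144 168 181 185 186 185 182 173 153 118  85  82 110
 144 161 166]
[166 156 135 119 131 157 176 184 186 186 184 179 166 137  99  79  94 129
 155 166 164]
[ 48  49  49  50  51  50  56  74 127 175 187 192 179 157 126 110 115 143
 171 175 165]
933 ((516.363037109375, 304.2860107421875), (98.81614685058594, 88.45915222167969), 73.82018280029297) 0.04773977857274303
84 ((516.0798950195312, 304.4010925292969), (13.025184631347656, 49.0754280090332), 72.06076049804688) 0.07925770101237432
```

View pics/fin.png

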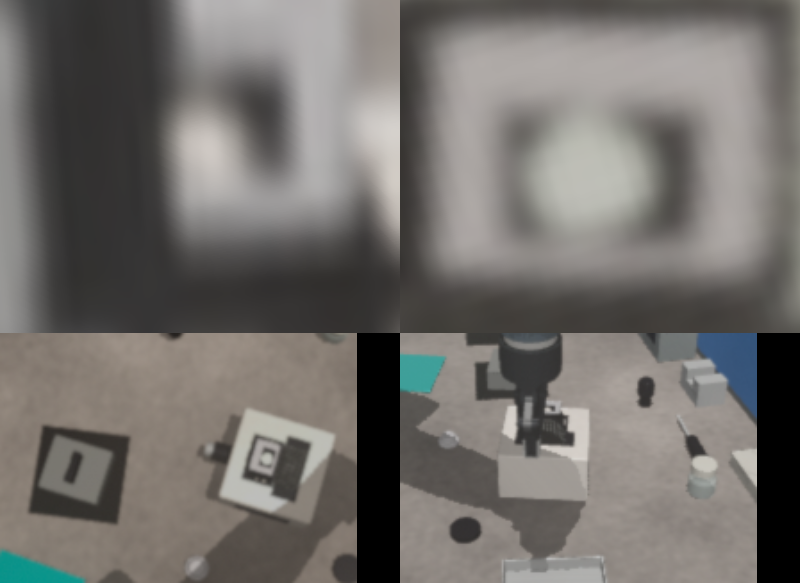

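```bash
python3 -c 'from h import *;print(close_job(), observe()["time"])'
```

```text
the job is handed in; nothing more can be done
the job is handed in; nothing more can be done
```

I set the dust cover down upright on the smaller black mat, rolled the filter wheel until the disc mark stood in the window, and handed the job in. The last move ended at 23.2 s. The interface gave no verdict.

- **Cover:** its measured centre is (516, 304) mm against the mat's (513, 303), about 3 mm off. Its roof is at z ≈ 47.7 mm, where 47 mm is expected when it stands flat on the mat.
- **Wheel:** I rolled it towards the unit's +x in several light strokes. The highest of the readings between moves was 8.6 N down.
- **Disc mark:** it stands within about 1–2 mm of the window's centre, where the limit is 4 mm. Taken relative to the window it is about 0.7 mm off. Taken against the unit's axis it is about 1.8 mm off. I left it there because both values are inside the limit.
- **Not fully checked:** the gripper partly hid the window from the side camera in the last picture, so the final disc position rests on the top view alone. I did not measure the other bench items again, and no move went near them.

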